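# Turn in the pan handle

### The job

The frying pan on the twin hob has been left with its handle sticking out over the far edge. Swing the handle round, leaving the pan sitting in its collar, until it lies straight along the hob's length, pointing at the middle of the other hotplate. Do not knock the pepper mill beside the hob.

Things in the scene. Friction and masses are not known exactly. Their poses are not given: they have to be found in the camera images.
- hob: Fixed white twin hob, 300 (x) by 580 (y) by 60 mm high, knobs facing the robot. Origin: centre of underside, at table height; x away from the robot, y along its length to the left. Dark hotplates at x 0, y +150 and -150 mm, tops 62 mm up, each in a fixed steel collar (152 mm inside, 166 outside, rim 72 mm up) that centres a pan with a few mm of play. A flat lid, 22 mm high, lies on the free one.
- pan: Loose dark steel frying pan in the left or right collar, about 0.8 kg; base 140, rim 172 mm across, 46 mm high. Origin: centre of underside; x along its straight level black handle, 22 mm wide, 16 thick, reaching 230 mm from the origin, 96 to 112 mm above the table. 1 to 4 N across the handle near its end turns it; it stays where left. The smaller pan on the red-brown board is not wanted.
- handle_end (a point): The free end of the pan's handle: middle of its end face, 230 mm along the pan's x and 42 mm above its underside.
- mill: Loose wooden pepper mill standing upright on the table just past the right-hand (-y) end of the hob, 54 mm diameter, 147 mm high. Origin: centre of its underside. To be left standing.
Mind the look-alikes: they are no part of the job. What is meant by the mill is not orange or yellow, and is the larger of those in its own colour.

How it is judged:
By the outcome, as a careful person would: the job done as asked, in the order asked, and still so for the second after the job is handed in, with the robot touching nothing.
It also fails if it takes over 42 s, if anything falls off the work surface, if the arm or the gripper's body presses on something with over 40 N, if the wrist force passes 120 N, or if a joint passes its speed limit or range.

### The arm

A 6-joint arm with a two-finger parallel gripper is mounted at the origin on the work surface. World frame = base frame: x ahead of the robot, y to its left, z up, the work surface at z = 0. Lengths are in m, angles in rad, forces in N, time in s.
With the tool pointing down it reaches from about 0.25 to 0.775 m from the base axis. Payload 4 kg.
Tool frame: the origin (TCP) lies between the finger pads; the fingertips stand 14 mm ahead of it and the grasp point (between the pads) lies 5 mm behind it (robot.tips_ahead is the distance from the TCP to the fingertips, in m); z points along the fingers, y is the direction in which the jaws open and shut (so a half turn about z gives the same grasp; the last joint's range is limited). The gripper opens to 94 mm and grips with 3 to 60 N. Pads are 16 mm wide; open, the fingers measure 119 mm over their backs; the gripper's body (75 mm by 177 mm) begins 78 mm behind the grasp point.
Start: joints at [1.061, 0.087, 1.371, -0, 1.684, -0.103], TCP at [0.218, 0.505, 0.22] pointing down, gripper open.
Joint ranges: [-3.1, 3.1], [-0.76, 2.03], [0.27, 2.55], [-1.08, 4.22], [0.17, 2.65], [-2.57, 2.57]. Speed limits (rad/s): [2.79, 2.79, 3.14, 3.14, 3.14, 3.14].

### API

Orientations are given as [roll, pitch, yaw] about the fixed x, y, z axes, in that order (R = Rz(yaw) Ry(pitch) Rx(roll)).
In Python, from bench import robot, optics, job gives the robot as it stands.
- The arm moves only by the tool apply_moves, never from a script. Its argument "moves" is a list of rows, each a list of 3 entries, a list of its own where there are three numbers: the shift along the tool's x, y, z in cm, then the turn, a rotation vector about the tool's x, y, z in rad, then the opening, from 0 (shut) to 1 (fully open). In form: [[[tx, ty, tz], [rx, ry, rz], grip], ...]. A call has exactly 10 rows; each row is the pose to reach, as a shift and turn from the pose commanded when the call began, along the tool's axes at that moment; what a row does not reach only later rows make up. A row lasts 1/12 s, in which the tool goes at most 41.7 mm and 7.16 degrees, less where a joint would pass 70% of its speed; a pose out of reach is approached as far as the arm can. A call with a gripper value outside its range is refused whole. The fingers move at their own pace and stop on an object; the grip force is fixed at half the most. Time passes only in rows, so rows that repeat a pose let the fingers close, or fill a call up. It gives the time, the measured TCP pose, the force and the opening at its end, in the units of the state.
- robot.get_obs(): the state, without advancing time (a new reading comes with each control period).
- optics.snapshot(name): name is "scene" or "top" or "wrist"; returns the picture (384x512x3 uint8, red, green, blue); there is no depth.
- optics.get_calibration(name): a dict with "fx", "fy", "cx", "cy" (pixels), "k1" (the pictures are not rectified: a ray, as slopes to the right and down, at radius r is drawn at 1 + k1 r^2 times it, then the intrinsics apply), "rvec" (rotation vector, rad) and "tvec" (3), from world to camera coordinates, as OpenCV has them. Camera axes: x right, y down, z forward; pixel columns grow to the right and rows downward; lengths in m; the calibration is good to about 2 mm. A picture is of the moment at which its call begins: read the wrist's pose just before it. get_calibration takes no time and is no camera call; for the wrist camera it gives the pose at the moment of the call.
- job.close_job(): hands the job in, once; it reports no verdict.
The state is a dict: "time": time; "joint_positions": joint angles; "qvel": joint speeds; "joint_torque": joint torques, N m; "tool_pos": TCP position; "ee_rot": TCP orientation; "wrist_force": force on the tool from outside, world axes, zero at the start; "wrist_torque": the same for the moment, N m; "width": finger opening in m.
Only numpy, scipy, OpenCV 4.12 (cv2) and the standard library are available. Lean on these libraries where they do the work, as an engineer would, in place of code of your own. Each camera call takes 0.05 s, during which the arm holds its last target.

## Working session

There is one attempt and no reset: what is moved stays moved. The work goes in short steps, Python scripts to look and compute and a tool call to move; the robot and the scene stay as the last step left them, time stands still between calls to the robot, and variables do not carry over. Pictures are saved under pics/ and viewed, and the job is handed in when it is done.

Besides the shell and the picture viewer there is one more tool, called after "Call:" as name([rows], argument=value, ...), one row to a line, values as JSON. apply_moves: Moves the arm, as the interface text tells. Its arguments: {"type":"object","properties":{"moves":{"type":"array"}},"required":["moves"]}

```bash
mkdir -p pics; ls
python3 - <<'E'
from bench import robot, optics, job
import cv2
for n in ["scene","top"]:
    cv2.imwrite(f"pics/{n}0.png",optics.snapshot(n)[:,:,::-1])
    print(n,optics.get_calibration(n))
print(robot.get_obs())
E
```

```text
pics
scene {'fx': 449.8205956638631, 'fy': 449.8205956638631, 'cx': 256.6825226586743, 'cy': 187.8177890665838, 'k1': -0.11822905613260136, 'rvec': array([ 1.28581943,  2.36508412, -0.85188994]), 'tvec': array([ 0.40961602, -0.20241343,  1.50433669])}
top {'fx': 491.9899284965417, 'fy': 491.9899284965417, 'cx': 253.4481365841406, 'cy': 189.8620870399829, 'k1': 0.056793632461160606, 'rvec': array([ 2.14202175, -2.15432258,  0.11878024]), 'tvec': array([-0.15656276,  0.51134477,  1.46691796])}
{'time': 0.1, 'joint_positions': array([ 1.06089042e+00,  8.78621093e-02,  1.37205283e+00,  1.07873737e-05,
        1.68360305e+00, -1.03121209e-01]), 'qvel': array([ 0.00030277, -0.00011329, -0.00327935, -0.00161017,  0.00162373,
       -0.00019903]), 'joint_torque': array([ 2.68090414e-03, -3.41252697e+01, -3.03302014e+01,  7.20025320e-02,
        3.04343447e-02, -9.84535154e-05]), 'tool_pos': array([0.21740182, 0.50471685, 0.21845708]), 'ee_rot': array([-3.13967864e+00, -2.08855995e-04,  2.73480896e+00]), 'wrist_force': array([-0.8772111 , -0.41036403,  0.08304229]), 'wrist_torque': array([ 0.02235777, -0.04278475,  0.01077052]), 'width': 0.09377357229977604}
```

View pics/scene0.png

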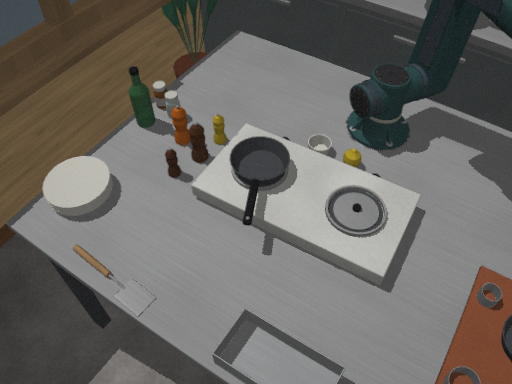

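View pics/top0.png

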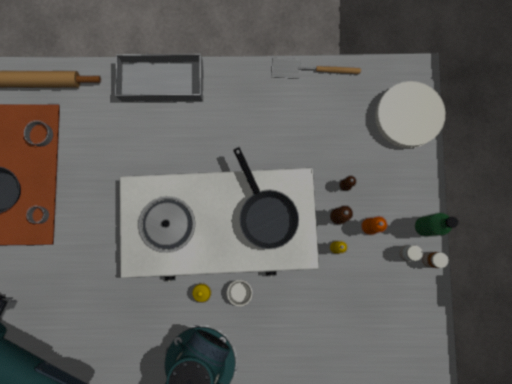

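The top view shows the pan in the right-hand collar at about (268,219). Its handle runs to about (238,150). The free lid is at (166,223) and the dark-brown mill at (341,214). The next step is to measure these.

```bash
cat > h.py <<'E'
import numpy as np, cv2
from bench import robot, optics, job
def ray(c,px):
    p=np.array(px,float); d=np.array([(p[0]-c['cx'])/c['fx'],(p[1]-c['cy'])/c['fy']])
    u=d.copy()
    for _ in range(30): u=d/(1+c['k1']*(u@u))
    R=cv2.Rodrigues(c['rvec'])[0]
    return -R.T@c['tvec'], R.T@np.array([u[0],u[1],1])
def onz(c,px,z):
    o,d=ray(c,px); return (o+d*(z-o[2])/d[2])[:2]
def proj(c,P):
    R=cv2.Rodrigues(c['rvec'])[0]; q=R@np.array(P,float)+c['tvec']; u=q[:2]/q[2]; u=u*(1+c['k1']*(u@u))
    return u*c['fx']+[c['cx'],c['cy']]
def measure(img,c):
    """top view: pan handle pixels, hob outline, etc."""
    g=img.max(2).astype(int)
    x0,y0=205,130
    # dark component(pan)
    m=(g<60).astype(np.uint8)
    n,l,s,ce=cv2.connectedComponentsWithStats(m)
    return m,l,s,ce
E
python3 - <<'E'
from h import *
img=optics.snapshot("top"); c=optics.get_calibration("top")
cv2.imwrite("pics/topz.png",cv2.resize(img[120:290,100:360,::-1],None,fx=3,fy=3,interpolation=cv2.INTER_CUBIC)[:600,:800])
m,l,s,ce=measure(img,c)
for i in range(1,len(s)):
    if s[i,4]>60: print(i,s[i],ce[i])
# hob: bright
w=(img.min(2)>165).astype(np.uint8)
n,l2,s2,c2=cv2.connectedComponentsWithStats(w)
for i in range(1,n):
    if s2[i,4]>500:
        pts=np.argwhere(l2==i)[:,::-1].astype(np.float32)
        r=cv2.minAreaRect(pts); print("bright",s2[i],r); b=cv2.boxPoints(r)
        if s2[i,4]>5000: print([onz(c,p,.06).round(4).tolist() for p in b])
E
```

```text
1 [  339     0   173   384 31490] [461.99225151 157.53255002]
2 [118  55  81   8 532] [159.77819549  58.48120301]
6 [  0  86  77   3 168] [38.11309524 86.63690476]
8 [116  96  86   6 483] [158.3126294   98.37060041]
36 [ 234  148   64  100 2928] [266.11987705 213.8295765 ]
38 [  0 167  21  46 695] [  8.05323741 189.47482014]
41 [327 176  28  15 193] [344.06735751 184.15025907]
50 [144 203  48  45 217] [175.9124424  230.87557604]
52 [327 206  25  19 312] [339.37179487 215.30128205]
74 [421 253  14  14 131] [427.2519084  260.03053435]
90 [   0  294   93   90 2949] [ 32.8806375 362.1193625]
96 [ 159  326   73   58 2992] [194.8572861  358.19385027]
```

View pics/topz.png

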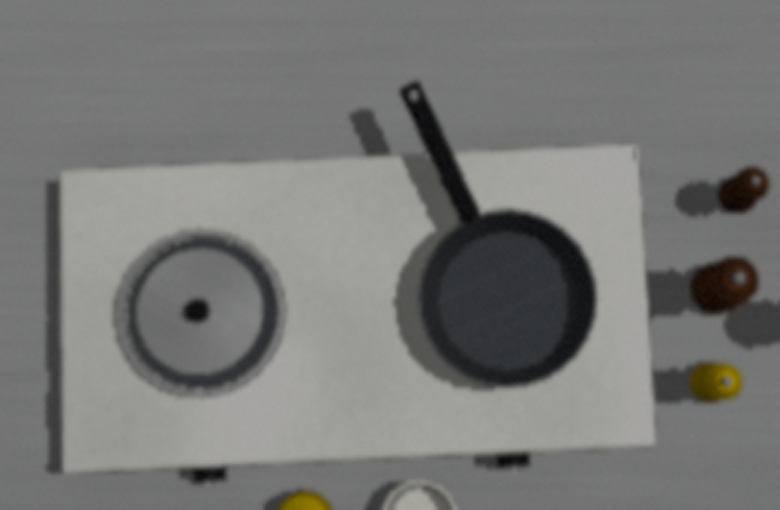

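The zoom shows the hob corners, pan rim, handle end at (411,88) and lid. I'll cast these onto planes at the right heights.

Run:
```python
from h import *
c=optics.get_calibration("top")
f=lambda u,v,z: onz(c,(u/3+100-1/3,v/3+120-1/3),z)
co=[f(62,171,.06),f(638,147,.06),f(654,444,.06),f(62,471,.06)]
for a in co: print("corner",a.round(4))
co=np.array(co); ctr=co.mean(0); print("sides",[np.linalg.norm(co[i]-co[(i+1)%4]).round(3) for i in range(4)])
yv=(co[0]-co[1])+(co[3]-co[2]); yv/=np.linalg.norm(yv)
print("ctr",ctr,"ydir",yv, "ang off y deg",np.degrees(np.arctan2(-yv[0],yv[1])))
R=ctr-.15*yv; L=ctr+.15*yv
print("right collar",R,"left",L)
pan=f(509,297,.108); print("pan",pan,"rim r",np.linalg.norm(f(597,297,.108)-pan))
print("lid collar", f(200,314,.072),"lid",f(200,311,.084))
e=f(409,84,.112); print("handle end",e,"len",np.linalg.norm(e-pan),np.linalg.norm(e-R))
m=f(441,153,.112)
d=e-R; print("ang from ydir deg",np.degrees(np.arctan2(d[0]*yv[1]-d[1]*yv[0],d@yv)))
print("mill",f(715,290,.07))
print(robot.get_obs()['tool_pos'])
```

```text
corner [0.5493 0.2389]
corner [ 0.5695 -0.3365]
corner [ 0.277 -0.346]
corner [0.2542 0.2295]
sides [np.float64(0.576), np.float64(0.293), np.float64(0.576), np.float64(0.295)]
ctr [ 0.41250214 -0.05354502] ydir [-0.03728392  0.99930471] ang off y deg 2.1367063141989897
right collar [ 0.41809472 -0.20344073] left [0.40690955 0.09635068]
pan [ 0.4171683  -0.20583797] rim r 0.08383257640365502
lid collar [0.40488204 0.0962769 ] lid [0.40709471 0.09400935]
handle end [ 0.62430926 -0.11056669] len 0.22799998854312706 0.22616370785350376
ang from ydir deg 67.89105681290796
mill [ 0.42557494 -0.40762799]
[0.21743526 0.50475771 0.21856912]
```

The measurements agree. The hob measures 576×293 mm, the handle 228 mm, the pan sits on the right collar centre, and the lid collar matches the computed left centre. The handle must swing from about 24.7° to 92.1° of world yaw. I'll straddle it loosely and swing it on an arc.

```bash
cat >> h.py <<'E'
from scipy.spatial.transform import Rotation as Ro
C=np.array([0.4176,-0.2046]); PHI_T=np.degrees(np.arctan2(.9993,-.0373))
def rel(p,yaw,o=None):
    o=o or robot.get_obs()
    R0=Ro.from_euler('xyz',o['ee_rot']); R1=Ro.from_euler('xyz',[np.pi,0,np.radians(yaw)])
    return (100*R0.inv().apply(np.array(p)-o['tool_pos'])).round(2), (R0.inv()*R1).as_rotvec().round(3)
def arc(phi,r,z): 
    a=np.radians(phi); return [C[0]+r*np.cos(a),C[1]+r*np.sin(a),z]
E
python3 - <<'E'
from h import *
print(rel(arc(24.7,.19,.22),24.7))
E
```

```text
(array([-59.16, -43.1 ,  -0.08]), array([-1.000e-03,  2.000e-03,  2.304e+00]))
```

Call:
apply_moves([
  [[-3, -2.2, 0], [0, 0, 0.12], 0.7],
  [[-6, -4.4, 0], [0, 0, 0.24], 0.7],
  [[-9, -6.6, 0], [0, 0, 0.36], 0.7],
  [[-12, -8.8, 0], [0, 0, 0.48], 0.7],
  [[-15, -11, 0], [0, 0, 0.6], 0.7],
  [[-18, -13.2, 0], [0, 0, 0.72], 0.7],
  [[-21, -15.4, 0], [0, 0, 0.84], 0.7],
  [[-24, -17.6, 0], [0, 0, 0.96], 0.7],
  [[-27, -19.8, 0], [0, 0, 1.08], 0.7],
  [[-29.5, -21.5, 0], [0, 0, 1.2], 0.7],
])

```text
time: 0.98
tool_pos: [0.4041, 0.1886, 0.2193]
ee_rot: [3.141, 0.0, 1.528]
wrist_force: [0.9, 0.6, 0.5]
width: 0.066
```

Run:
```python
from h import *
print(rel(arc(24.7,.19,.22),24.7))
```

```text
(array([-30.55,  19.95,  -0.05]), array([0.   , 0.   , 1.097]))
```

Call:
apply_moves([
  [[-3, 2, 0], [0, 0, 0.12], 0.7],
  [[-6.2, 4, 0], [0, 0, 0.24], 0.7],
  [[-9.5, 6.2, 0], [0, 0, 0.36], 0.7],
  [[-12.8, 8.4, 0], [0, 0, 0.48], 0.7],
  [[-16.1, 10.5, 0], [0, 0, 0.6], 0.7],
  [[-19.4, 12.7, 0], [0, 0, 0.72], 0.7],
  [[-22.6, 14.8, 0], [0, 0, 0.84], 0.7],
  [[-26, 17, 0], [0, 0, 0.96], 0.7],
  [[-28.9, 18.9, 0], [0, 0, 1.06], 0.7],
  [[-30.5, 19.9, 0], [0, 0, 1.1], 0.7],
])

```text
time: 1.82
tool_pos: [0.5923, -0.1248, 0.218]
ee_rot: [3.141, 0.001, 0.428]
wrist_force: [0.2, 0.8, -0.4]
width: 0.0661
```

Run:
```python
from h import *
print(robot.get_obs()['tool_pos'],rel(arc(24.7,.19,.102),24.7))
for n in ["wrist","top"]:
    cv2.imwrite(f"pics/{n}1.png",optics.snapshot(n)[:,:,::-1])
c=optics.get_calibration("wrist")
```

```text
[ 0.59234154 -0.12475643  0.21804486] (array([-0.2 , -0.05, 11.6 ]), array([ 0.   ,  0.001, -0.004]))
```

View pics/wrist1.png

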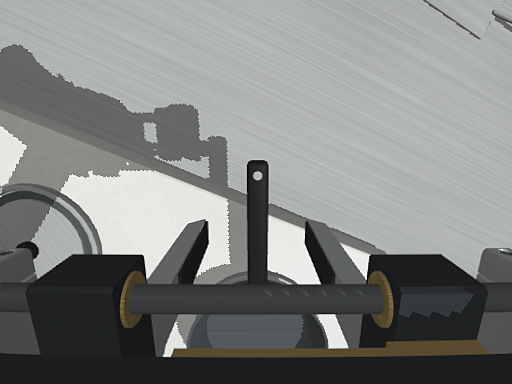

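The wrist view shows the handle upright at column 257, centred between the fingertips at about 205 and 310. I'll go down over it and then narrow the gap.

Call:
apply_moves([
  [[0, 0, 2], [0, 0, 0], 0.7],
  [[0, 0, 4], [0, 0, 0], 0.7],
  [[0, 0, 6], [0, 0, 0], 0.7],
  [[0, 0, 8], [0, 0, 0], 0.7],
  [[0, 0, 9.5], [0, 0, 0], 0.7],
  [[0, 0, 10.7], [0, 0, 0], 0.7],
  [[0, 0, 11.5], [0, 0, 0], 0.6],
  [[0, 0, 11.5], [0, 0, 0], 0.4],
  [[0, 0, 11.5], [0, 0, 0], 0.33],
  [[0, 0, 11.5], [0, 0, 0], 0.33],
])

```text
time: 2.75
tool_pos: [0.5921, -0.121, 0.1059]
ee_rot: [3.14, -0.002, 0.435]
wrist_force: [-0.1, 0.2, 0.7]
width: 0.0428
```

Run:
```python
from h import *
o=robot.get_obs(); print(o['tool_pos'],o['width'],o['wrist_force'])
for i in range(1,10): print(rel(arc(24.7+2.2*i,.19,.103),24.7+2.2*i))
cv2.imwrite("pics/wrist2.png",optics.snapshot("wrist")[:,:,::-1])
```

```text
[ 0.59209366 -0.1210003   0.10587389] 0.04275697830757444 [-0.11573595  0.23335187  0.69350421]
(array([-0.36, -0.43,  0.29]), array([ 0.001, -0.002, -0.034]))
(array([-0.4 , -1.16,  0.29]), array([ 0.001, -0.002, -0.073]))
(array([-0.47, -1.88,  0.28]), array([ 0.002, -0.002, -0.111]))
(array([-0.56, -2.61,  0.28]), array([ 0.002, -0.002, -0.15 ]))
(array([-0.68, -3.32,  0.28]), array([ 0.002, -0.002, -0.188]))
(array([-0.83, -4.04,  0.28]), array([ 0.002, -0.002, -0.226]))
(array([-1.01, -4.75,  0.28]), array([ 0.002, -0.002, -0.265]))
(array([-1.21, -5.45,  0.28]), array([ 0.002, -0.002, -0.303]))
(array([-1.45, -6.14,  0.28]), array([ 0.002, -0.002, -0.342]))
```

View pics/wrist2.png

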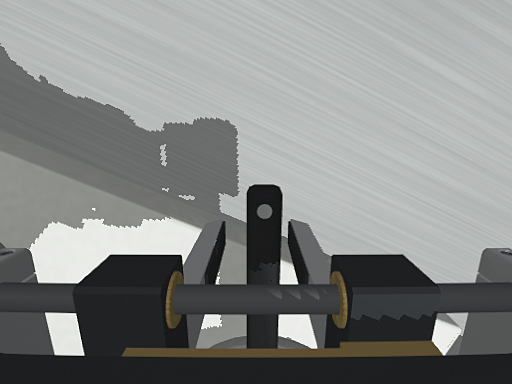

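Call:
apply_moves([
  [[-0.2, -0.2, 0.2], [0, 0, -0.02], 0.3],
  [[-0.35, -0.7, 0.25], [0, 0, -0.05], 0.3],
  [[-0.4, -1.2, 0.3], [0, 0, -0.075], 0.3],
  [[-0.47, -1.9, 0.3], [0, 0, -0.11], 0.3],
  [[-0.56, -2.6, 0.3], [0, 0, -0.15], 0.3],
  [[-0.68, -3.3, 0.3], [0, 0, -0.19], 0.3],
  [[-0.83, -4.0, 0.3], [0, 0, -0.225], 0.3],
  [[-1.0, -4.75, 0.3], [0, 0, -0.265], 0.3],
  [[-1.2, -5.45, 0.3], [0, 0, -0.3], 0.3],
  [[-1.45, -6.15, 0.3], [0, 0, -0.34], 0.3],
])

```text
time: 3.63
tool_pos: [0.5527, -0.0712, 0.1023]
ee_rot: [3.14, -0.001, 0.778]
wrist_force: [0.6, -0.7, 1.0]
width: 0.0283
```

Run:
```python
from h import *
o=robot.get_obs(); d=o['tool_pos'][:2]-C
print(o['tool_pos'],o['width'],o['wrist_force'],np.hypot(*d),np.degrees(np.arctan2(d[1],d[0])))
a0=45
for i in range(1,11): print(rel(arc(a0+2.5*i,.19,.103),a0+2.5*i,o))
cv2.imwrite("pics/top2.png",cv2.resize(optics.snapshot("top")[120:290,100:360,::-1],None,fx=3,fy=3,interpolation=cv2.INTER_CUBIC))
```

```text
[ 0.55265408 -0.07115537  0.10229436] 0.028263209147001346 [ 0.59337819 -0.68815316  1.00697503] 0.18986066974610735 44.65655973843155
(array([-0.01, -0.94, -0.07]), array([ 0.002, -0.001, -0.051]))
(array([-0.07, -1.77, -0.07]), array([ 0.002, -0.001, -0.095]))
(array([-0.17, -2.59, -0.08]), array([ 0.002, -0.001, -0.139]))
(array([-0.3 , -3.41, -0.08]), array([ 0.002, -0.001, -0.182]))
(array([-0.47, -4.22, -0.08]), array([ 0.002, -0.001, -0.226]))
(array([-0.67, -5.03, -0.08]), array([ 0.002, -0.001, -0.27 ]))
(array([-0.91, -5.82, -0.08]), array([ 0.002, -0.001, -0.313]))
(array([-1.18, -6.6 , -0.08]), array([ 0.002, -0.001, -0.357]))
(array([-1.49, -7.37, -0.09]), array([ 0.002, -0.001, -0.4  ]))
(array([-1.83, -8.13, -0.09]), array([ 0.002, -0.001, -0.444]))
```

View pics/top2.png

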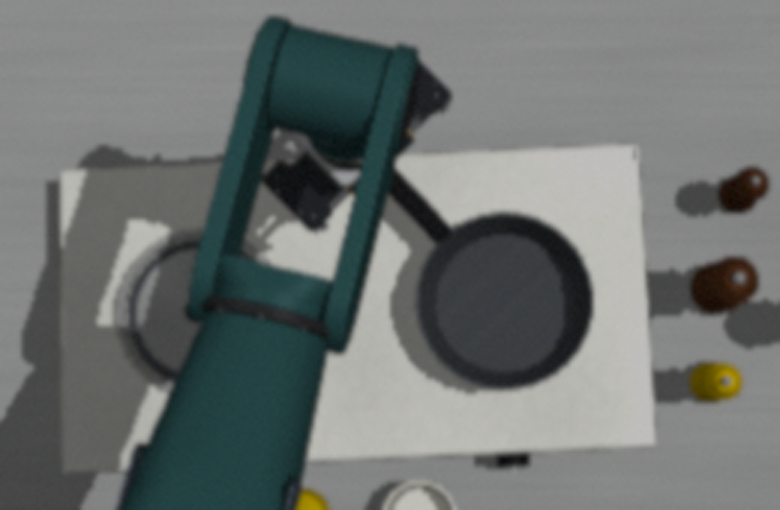

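The pan is turning in its collar: its centre is at (505,300) and the mill hasn't moved. I'll continue the sweep.

Call:
apply_moves([
  [[0, -0.8, 0], [0, 0, -0.045], 0.3],
  [[-0.07, -1.7, 0], [0, 0, -0.095], 0.3],
  [[-0.17, -2.6, 0], [0, 0, -0.14], 0.3],
  [[-0.3, -3.4, 0], [0, 0, -0.18], 0.3],
  [[-0.47, -4.2, 0], [0, 0, -0.225], 0.3],
  [[-0.67, -5.0, 0], [0, 0, -0.27], 0.3],
  [[-0.9, -5.8, 0], [0, 0, -0.315], 0.3],
  [[-1.2, -6.6, 0], [0, 0, -0.355], 0.3],
  [[-1.5, -7.4, 0], [0, 0, -0.4], 0.3],
  [[-1.8, -8.1, 0], [0, 0, -0.445], 0.3],
])

```text
time: 4.52
tool_pos: [0.4831, -0.0258, 0.1022]
ee_rot: [3.139, -0.001, 1.222]
wrist_force: [1.1, -0.7, -0.2]
width: 0.0281
```

Run:
```python
from h import *
o=robot.get_obs(); d=o['tool_pos'][:2]-C
print(o['tool_pos'],o['width'],o['wrist_force'],np.hypot(*d),np.degrees(np.arctan2(d[1],d[0])))
a0=70
for a in [72.5,75,77.5,80,82.5,85,87.5,90,92,93,94]: print(a,rel(arc(a,.19,.103),a,o))
```

```text
[ 0.4831499  -0.02575315  0.10215557] 0.02809221512652597 [ 1.07168283 -0.68306088 -0.21265432] 0.19048093419784343 69.87139913462724
72.5 (array([-0.07, -0.87, -0.09]), array([ 0.002, -0.001, -0.043]))
75 (array([-0.12, -1.7 , -0.09]), array([ 0.002, -0.001, -0.087]))
77.5 (array([-0.21, -2.52, -0.09]), array([ 0.002, -0.001, -0.131]))
80 (array([-0.34, -3.34, -0.09]), array([ 0.002, -0.001, -0.174]))
82.5 (array([-0.5 , -4.16, -0.09]), array([ 0.002, -0.001, -0.218]))
85 (array([-0.69, -4.96, -0.1 ]), array([ 0.002, -0.001, -0.261]))
87.5 (array([-0.93, -5.76, -0.1 ]), array([ 0.002, -0.001, -0.305]))
90 (array([-1.19, -6.54, -0.1 ]), array([ 0.002, -0.001, -0.349]))
92 (array([-1.43, -7.16, -0.1 ]), array([ 0.002, -0.001, -0.384]))
93 (array([-1.56, -7.47, -0.1 ]), array([ 0.002, -0.001, -0.401]))
94 (array([-1.69, -7.77, -0.1 ]), array([ 0.002, -0.   , -0.419]))
```

Call:
apply_moves([
  [[-0.07, -0.8, 0], [0, 0, -0.043], 0.3],
  [[-0.12, -1.7, 0], [0, 0, -0.087], 0.3],
  [[-0.2, -2.5, 0], [0, 0, -0.13], 0.3],
  [[-0.35, -3.35, 0], [0, 0, -0.175], 0.3],
  [[-0.5, -4.15, 0], [0, 0, -0.22], 0.3],
  [[-0.7, -4.95, 0], [0, 0, -0.26], 0.3],
  [[-0.95, -5.75, 0], [0, 0, -0.305], 0.3],
  [[-1.2, -6.55, 0], [0, 0, -0.35], 0.3],
  [[-1.43, -7.15, 0], [0, 0, -0.385], 0.3],
  [[-1.43, -7.15, 0], [0, 0, -0.385], 0.3],
])

```text
time: 5.35
tool_pos: [0.4102, -0.0147, 0.1019]
ee_rot: [3.141, -0.0, 1.605]
wrist_force: [-0.3, -0.7, 1.3]
width: 0.0279
```

Run:
```python
from h import *
o=robot.get_obs(); d=o['tool_pos'][:2]-C
print(o['tool_pos'],o['width'],o['wrist_force'],np.hypot(*d),np.degrees(np.arctan2(d[1],d[0])))
cv2.imwrite("pics/top3.png",cv2.resize(optics.snapshot("top")[120:290,100:360,::-1],None,fx=3,fy=3,interpolation=cv2.INTER_CUBIC))
cv2.imwrite("pics/scene3.png",optics.snapshot("scene")[:,:,::-1])
cv2.imwrite("pics/wrist3.png",optics.snapshot("wrist")[:,:,::-1])
```

```text
[ 0.4101918  -0.01468778  0.10193084] 0.02794852016553956 [-0.31421752 -0.65960371  1.32586663] 0.1900566572567189 92.23389268747405
```

View pics/top3.png

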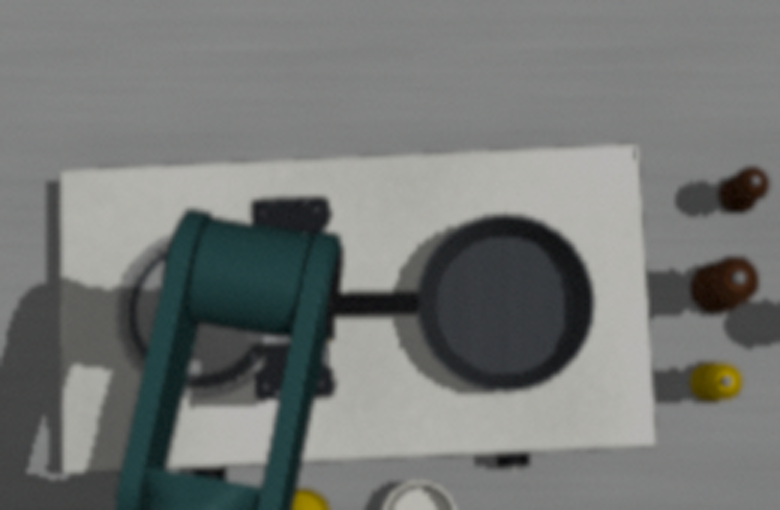

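View pics/wrist3.png

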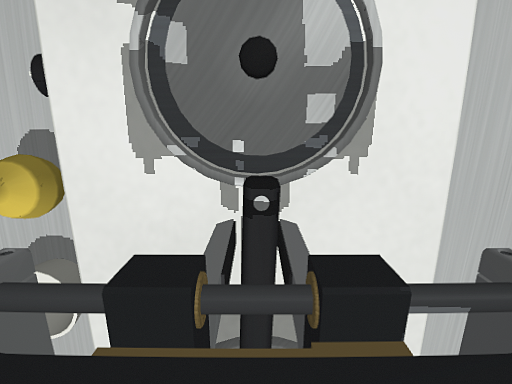

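The handle is almost in line with the lid knob at (258,58), with its end at (262,185). I'll open, lift clear and measure.

Call:
apply_moves([
  [[0, 0, 0], [0, 0, 0], 0.45],
  [[0, 0, 0], [0, 0, 0], 0.5],
  [[0, 0, 0], [0, 0, 0], 0.5],
  [[0, 0, -2], [0, 0, 0], 0.5],
  [[0, 0, -4], [0, 0, 0], 0.5],
  [[0, 0, -6.5], [0, 0, 0], 0.5],
  [[0, 0, -9], [0, 0, 0], 0.5],
  [[2.5, 0, -11], [0, 0, 0], 0.5],
  [[6, 0, -12], [0, 0, 0], 0.5],
  [[9.5, 0, -12], [0, 0, 0], 0.5],
])

```text
time: 6.33
tool_pos: [0.4092, 0.0807, 0.2249]
ee_rot: [3.135, -0.0, 1.602]
wrist_force: [1.0, -0.4, -0.4]
width: 0.047
```

Call:
apply_moves([
  [[4, 0, 0], [0, 0, 0], 0.5],
  [[8, 0, 0], [0, 0, 0], 0.5],
  [[12, 0, 0], [0, 0, 0], 0.5],
  [[16, 0, 0], [0, 0, 0], 0.5],
  [[20, 0, 0], [0, 0, 0], 0.5],
  [[24, 0, 0], [0, 0, 0], 0.5],
  [[26, 0, 0], [0, 0, 0], 0.5],
  [[28, 0, 0], [0, 0, 0], 0.5],
  [[28, 0, 0], [0, 0, 0], 0.5],
  [[28, 0, 0], [0, 0, 0], 0.5],
])

```text
time: 7.17
tool_pos: [0.3978, 0.3603, 0.2208]
ee_rot: [-3.141, 0.001, 1.606]
wrist_force: [0.6, -0.7, 0.2]
width: 0.0469
```

Run:
```python
from h import *
img=optics.snapshot("top"); c=optics.get_calibration("top")
cv2.imwrite("pics/top4.png",cv2.resize(img[120:290,100:360,::-1],None,fx=3,fy=3,interpolation=cv2.INTER_CUBIC))
cv2.imwrite("pics/scene4.png",optics.snapshot("scene")[:,:,::-1])
# handle columns: darkness-weighted midline
g=img.max(2).astype(float)
P=[]
for u in range(206,238):
    col=g[205:240,u]; w=np.clip(150-col,0,None); w[col>90]*=0
    if w.sum()>0:
        v=205+(w*np.arange(35)).sum()/w.sum(); P.append(onz(c,(u,v),.112)); 
        if u%4==0: print(u,v,(col<90).sum())
P=np.array(P); k,b=np.polyfit(P[:,1],P[:,0],1)
print("handle dir deg",np.degrees(np.arctan2(1,k)),"target",PHI_T)
```

```text
208 221.33404940923737 8
212 221.33546325878595 8
216 221.04455445544554 8
220 221.02465483234715 9
224 220.97597597597598 9
228 220.9839518555667 9
232 221.46591760299626 13
236 222.4826858108108 29
handle dir deg 88.91779096522554 target 92.1376372380061
```

View pics/top4.png

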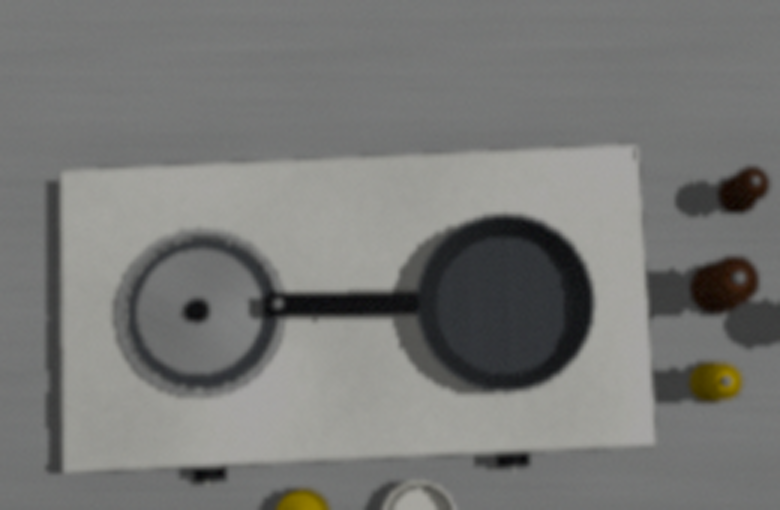

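```bash
cat >> h.py <<'E'
def check(img,c):
    g=cv2.resize(img.max(2)[120:290,100:360],None,fx=4,fy=4,interpolation=cv2.INTER_CUBIC)
    back=lambda q:(np.array(q)+.5)/4-.5+[100,120]
    # handle midline by half-level edges per column (grey 100)
    P=[]
    for u in range(int((198-100)*4),int((229-100)*4),4):
        d=np.where(g[350:470,u]<95)[0]
        # run containing the handle (~row 221)
        if len(d): 
            v=350+np.array(d); seg=np.split(v,np.where(np.diff(v)>1)[0]+1); s=max(seg,key=len)
            P.append([u,(s[0]+s[-1])/2,len(s)])
    P=np.array(P); med=np.median(P[:,2]); P=P[abs(P[:,2]-med)<5]
    W=np.array([onz(c,back(p[:2]),.112) for p in P])
    k,b=np.polyfit(W[:,1],W[:,0],1)
    ang=np.degrees(np.arctan2(1,k))
    # pan outline
    m=(g<85).astype(np.uint8); m=cv2.morphologyEx(m,cv2.MORPH_OPEN,cv2.getStructuringElement(cv2.MORPH_ELLIPSE,(61,61)))
    cs=max(cv2.findContours(m,0,cv2.CHAIN_APPROX_NONE)[0],key=cv2.contourArea)
    cw=np.array([onz(c,back(q),.108) for q in cs[:,0]],np.float32)
    (px,py),r=cv2.minEnclosingCircle(cw)
    e=cv2.fitEllipse(cw)
    print("handle width px/4",med,"n",len(P),"line angle",ang.round(2),"x at pan y",k*e[0][1]+b,"resid mm",1e3*np.std(W[:,0]-k*W[:,1]-b))
    print("pan ellipse",e,"minenc",px,py,r)
    return k,b,e
E
python3 - <<'E'
from h import *
c=optics.get_calibration("top")
img=optics.snapshot("top")
k,b,e=check(img,c)
hc=np.array([.4125,-.0535])
for y in [-.05,0,.02,.024]: print(y,k*y+b,"hob axis x",hc[0]-.0373*(y-hc[1]))
f=lambda u,v,z: onz(c,(u/3+100-1/3,v/3+120-1/3),z)
print("lid collar",f(200,314,.072),"knob",f(196,310,.09),f(196,310,.1))
# hob edges: sub-pixel slopes of far/near edges in bright mask
g=img.min(2).astype(np.uint8)
for name,rows,cols,z in [("far",(150,200),range(130,300,3),.06),("near",(250,290),range(130,315,3),.06)]:
    Q=[]
    for u in cols:
        col=g[rows[0]:rows[1],u].astype(float); d=np.diff(col); i=np.argmax(d) if name=="far" else np.argmin(d)
        lo,hi=max(0,i-2),i+3; w=abs(d[lo:hi]); v=rows[0]+(w*(np.arange(lo,hi)[:len(w)]+.5)).sum()/w.sum()
        Q.append(onz(c,(u,v),z))
    Q=np.array(Q)
    for _ in range(4):
        kk,bb=np.polyfit(Q[:,1],Q[:,0],1); rs=Q[:,0]-kk*Q[:,1]-bb; Q=Q[abs(rs)<2*rs.std()+1e-4]
    print(name,"slope",kk,"deg",np.degrees(np.arctan2(1,kk)),"x at y=-.0535",kk*-.0535+bb,len(Q),rs.std())
E
```

```text
handle width px/4 33.0 n 31 line angle 90.1 x at pan y 0.4108744532875242 resid mm 0.21072868367593356
pan ellipse ((0.41173484921455383, -0.1981293112039566), (0.1668349653482437, 0.17416775226593018), 11.042115211486816) minenc 0.4119328558444977 -0.19649100303649902 0.08890309929847717
-0.05 0.41061769413876065 hob axis x 0.41236944999999997
0 0.41053102690636867 hob axis x 0.41050444999999997
0.02 0.4104963600134119 hob axis x 0.40975845
0.024 0.4104894266348205 hob axis x 0.40960925
lid collar [0.40488204 0.0962769 ] knob [0.4077272  0.09673375] [0.40711838 0.0947701 ]
far slope -0.03921215329164891 deg 92.24554045168544 x at y=-.0535 0.5609780814549586 53 0.00039185088729614575
near slope -0.040696855721601546 deg 92.33047203765949 x at y=-.0535 0.2649007814280092 45 0.0003894972049522965
```

View pics/scene4.png

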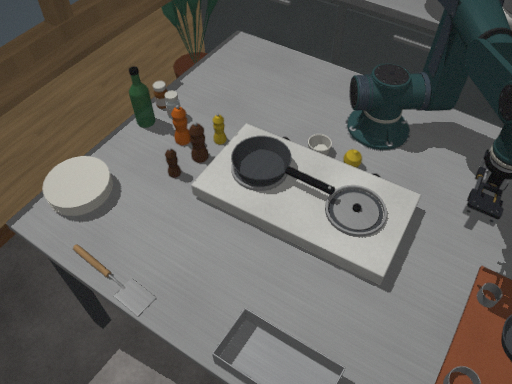

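The scene view shows the mill and the other objects still standing, with the handle near the lid. The handle line is at 90.1° and the hob edges give 92.2–92.3°. I'll go back and nudge it about 2° further.

Run:
```python
from h import *
o=robot.get_obs();print(o['tool_pos'])
print(rel([.410,-.0147,.22],92.2),rel([.410,-.0147,.102],92.2))
```

```text
[0.39824343 0.35886867 0.22151161]
(array([-37.38,  -0.05,   0.17]), array([ 0.   ,  0.   , -0.006])) (array([-37.37,  -0.05,  11.97]), array([ 0.   ,  0.   , -0.006]))
```

Call:
apply_moves([
  [[-4, 0, 0], [0, 0, 0], 0.5],
  [[-8, 0, 0], [0, 0, 0], 0.5],
  [[-12, 0, 0], [0, 0, 0], 0.5],
  [[-16, 0, 0], [0, 0, 0], 0.5],
  [[-20, 0, 0], [0, 0, 0], 0.5],
  [[-24, 0, 0], [0, 0, 0], 0.5],
  [[-28, 0, 0], [0, 0, 0], 0.5],
  [[-32, 0, 0], [0, 0, 0], 0.5],
  [[-35.5, 0, 0], [0, 0, 0], 0.5],
  [[-37.4, 0, 0], [0, 0, 0], 0.5],
])

```text
time: 8.15
tool_pos: [0.4098, -0.0181, 0.2219]
ee_rot: [3.14, 0.002, 1.599]
wrist_force: [0.5, -0.2, 0.8]
width: 0.0473
```

Call:
apply_moves([
  [[0, 0, 0], [0, 0, 0], 0.5],
  [[0, 0, 1.5], [0, 0, 0], 0.5],
  [[0, 0, 3], [0, 0, 0], 0.5],
  [[0, 0, 5], [0, 0, 0], 0.5],
  [[0, 0, 7], [0, 0, 0], 0.5],
  [[0, 0, 9], [0, 0, 0], 0.5],
  [[0, 0, 10.5], [0, 0, 0], 0.5],
  [[0, 0, 11.5], [0, 0, 0], 0.5],
  [[0, 0, 11.8], [0, 0, 0], 0.5],
  [[0, 0, 11.8], [0, 0, 0], 0.5],
])

```text
time: 8.98
tool_pos: [0.4102, -0.0136, 0.103]
ee_rot: [-3.141, -0.001, 1.605]
wrist_force: [-0.7, -0.2, 0.7]
width: 0.0469
```

Run:
```python
from h import *
o=robot.get_obs();print(o['tool_pos'],o['width'],o['wrist_force'])
print(rel([.4047,-.0147,.102],92.2))
```

```text
[ 0.41016067 -0.01359424  0.10304762] 0.04685334264231858 [-0.65040308 -0.2136762   0.65533536]
(array([-0.09, -0.55,  0.11]), array([-0.001, -0.001, -0.004]))
```

Call:
apply_moves([
  [[0, 0, 0.1], [0, 0, 0], 0.4],
  [[0, 0, 0.1], [0, 0, 0], 0.3],
  [[0, 0, 0.1], [0, 0, 0], 0.3],
  [[0, 0, 0.1], [0, 0, 0], 0.3],
  [[0, -0.15, 0.1], [0, 0, 0], 0.3],
  [[0, -0.3, 0.1], [0, 0, 0], 0.3],
  [[0, -0.45, 0.1], [0, 0, 0], 0.3],
  [[0, -0.6, 0.1], [0, 0, 0], 0.3],
  [[0, -0.6, 0.1], [0, 0, 0], 0.3],
  [[0, -0.6, 0.1], [0, 0, 0], 0.3],
])

```text
time: 9.82
tool_pos: [0.4047, -0.0142, 0.1026]
ee_rot: [3.141, 0.0, 1.605]
wrist_force: [1.6, -0.3, 0.1]
width: 0.028
```

Run:
```python
from h import *
o=robot.get_obs();print(o['tool_pos'],o['width'],o['wrist_force'])
i=optics.snapshot("wrist")
cv2.imwrite("pics/wrist5.png",i[:,:,::-1])
```

```text
[ 0.40469475 -0.01415867  0.1025742 ] 0.028013467362697237 [ 1.58575686 -0.34934769  0.14709491]
```

View pics/wrist5.png

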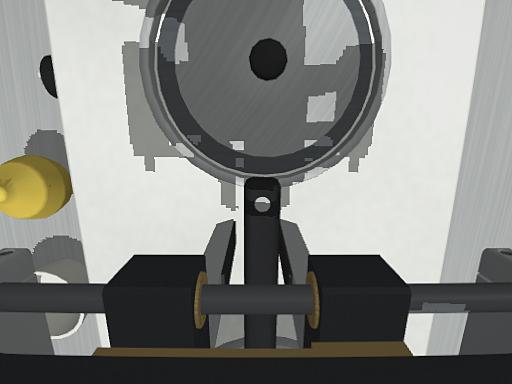

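Contact felt (1.6 N). I'll back off and check again from above.

Call:
apply_moves([
  [[0, 0, 0], [0, 0, 0], 0.5],
  [[0, 0, 0], [0, 0, 0], 0.5],
  [[0, 0, 0], [0, 0, 0], 0.5],
  [[0, 0, -2], [0, 0, 0], 0.5],
  [[0, 0, -4], [0, 0, 0], 0.5],
  [[0, 0, -6.5], [0, 0, 0], 0.5],
  [[0, 0, -9], [0, 0, 0], 0.5],
  [[2.5, 0, -11], [0, 0, 0], 0.5],
  [[6, 0, -12], [0, 0, 0], 0.5],
  [[9.5, 0, -12], [0, 0, 0], 0.5],
])

```text
time: 10.7
tool_pos: [0.4028, 0.0814, 0.2257]
ee_rot: [3.136, -0.0, 1.602]
wrist_force: [1.1, 0.7, -0.7]
width: 0.0473
```

Call:
apply_moves([
  [[4, 0, 0], [0, 0, 0], 0.5],
  [[8, 0, 0], [0, 0, 0], 0.5],
  [[12, 0, 0], [0, 0, 0], 0.5],
  [[16, 0, 0], [0, 0, 0], 0.5],
  [[20, 0, 0], [0, 0, 0], 0.5],
  [[24, 0, 0], [0, 0, 0], 0.5],
  [[26, 0, 0], [0, 0, 0], 0.5],
  [[28, 0, 0], [0, 0, 0], 0.5],
  [[28, 0, 0], [0, 0, 0], 0.5],
  [[28, 0, 0], [0, 0, 0], 0.5],
])

```text
time: 11.53
tool_pos: [0.3916, 0.3609, 0.2217]
ee_rot: [-3.14, 0.002, 1.607]
wrist_force: [-0.1, -0.2, 0.2]
width: 0.0474
```

Run:
```python
from h import *
c=optics.get_calibration("top")
img=optics.snapshot("top")
cv2.imwrite("pics/top6.png",cv2.resize(img[120:290,100:360,::-1],None,fx=3,fy=3,interpolation=cv2.INTER_CUBIC))
cv2.imwrite("pics/scene6.png",cv2.resize(optics.snapshot("scene")[100:290,140:440,::-1],None,fx=2.6,fy=2.6,interpolation=cv2.INTER_CUBIC))
k,b,e=check(img,c)
for y in [-.2,-.0147,.03,.0955]: print(y,k*y+b,"hob axis x",.4129-.04*(y+.0535))
print(robot.get_obs()['time'])
```

```text
handle width px/4 34.0 n 31 line angle 91.44 x at pan y 0.41048588299606525 resid mm 0.23543515451080807
pan ellipse ((0.41172099113464355, -0.1978868544101715), (0.16667166352272034, 0.17481350898742676), 8.827804565429688) minenc 0.4119018018245697 -0.19574788212776184 0.08964459598064423
-0.2 0.41053914976210143 hob axis x 0.41875999999999997
-0.0147 0.40586823082778206 hob axis x 0.411348
0.03 0.4047414630114622 hob axis x 0.40956
0.0955 0.40309038265421493 hob axis x 0.40693999999999997
11.6333
```

View pics/top6.png

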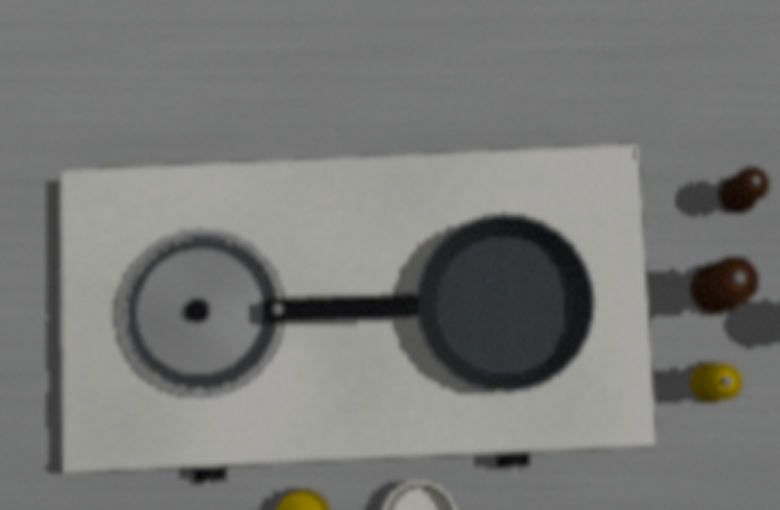

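View pics/scene6.png

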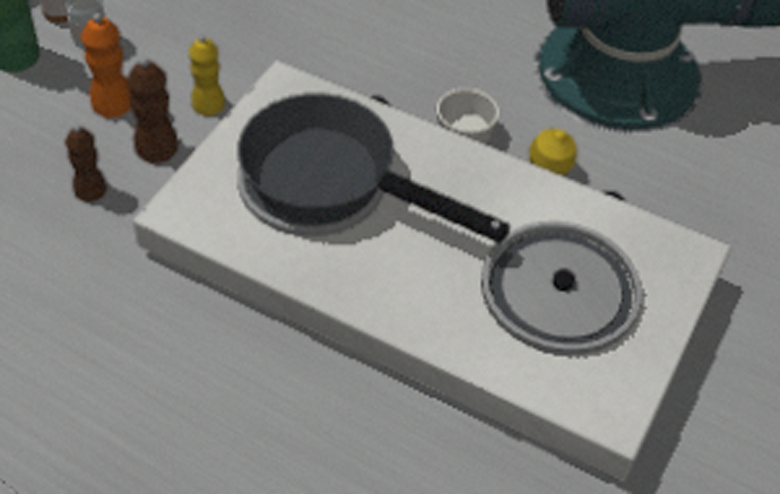

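```bash
python3 -c "
from bench import job; print(job.close_job())"
```

```text
the job is handed in; nothing more can be done
None
```

I swung the handle round by straddling it loosely with the fingers and following an arc. After a first check from above, I nudged it a little further, lifted clear and handed in at about 11.6 s of the 42 s allowed.

**Last checks:**
- **Handle direction:** it lies at about 91.4° in the world frame, against 92.2–92.3° for the hob's length, so it is roughly 0.8° short. I did not correct this.
- **Aim:** the handle's line passes about 4 mm from the middle of the other hotplate.
- **Pan:** it is still seated in its collar, but it slid about 6 mm towards the robot. That is about all the play in the collar.
- **Mill and the rest:** the mill and every other object in view were standing where they began, and the robot was touching nothing.
- **Forces:** wrist forces read at the end of each move stayed below 2 N.

**Disagreement:** my first rough fit of the handle angle after the main sweep gave 88.9°. It included image columns spoilt by the pan's rim, and the cleaner fit gave 90.1°, which I used for the nudge.

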